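# Isolate and vent the bench air manifold

## Task

Take the compressed-air manifold out of service: with a fingertip push the lever of its supply valve round until the valve is fully shut, and only then push the lever of the outlet that carries the silencer round until that valve is fully open, so that the line is vented. Push the levers only from the side, without gripping them or leaning on them, leave the two tool outlets (quick couplers) shut, and do not shift, tip or pick up anything else on the bench.

Things in the scene. Friction and masses are not known exactly. Their poses are not given: they have to be found in the camera images.
- manifold: fixed air manifold: aluminium header bar 280 x 40 x 40 mm, level along own y, axis 60 mm above the origin (centre of underside of its 300 x 90 mm foot, on a 3 mm bench mat). 3 outlets 100 mm apart point to own -x (robot side). Supply at its -y end (robot's right): large ball valve, 27 mm pipe that turns down into the bench at y -345 mm. Gauge 50 mm wide, top 124 mm up, on the header at y -115 mm
- supply_lever (a joint): Level lever on the upright stem of a ball valve: cranked steel handle, black sleeve; 90 degrees between hard stops; stays where left (0.45 N m: 6 N at 75 mm). 0 = supply open, lever in line with the supply pipe, pointing outward (manifold -y); 1.571 = fully shut, lever square across the pipe, pointing to the robot's side (manifold -x). Grows clockwise from above
- supply_pivot (a point): on the turning axis of the supply lever at the mid-height of its sleeve (107 mm above the foot)
- supply_tip (a point): outer end of the supply lever, 115 mm from its turning axis, centre of the sleeve's end. The sleeve runs from 32 to 115 mm out, 20 mm wide, 14 mm thick (7 mm above and below this point); below it lies the pipe, whose top is 33 mm below this point
- vent: the vent outlet: ball valve whose free end carries a silencer, a slim ribbed brass cylinder 22 mm thick and 75 mm long with a domed end, pointing to manifold -x. It may sit at any of the three outlet places. Origin: at the header's front face, level with the foot's underside; own axes as the manifold's; pipe axis 60 mm up, valve stem at x = -42 mm, silencer's domed end at x = -154 mm
- vent_lever (a joint): Level lever on the upright stem of a ball valve: cranked steel handle, black sleeve; 90 degrees between hard stops; stays where left (0.32 N m: 5 N at 62 mm). 0 = vent shut, lever across the outlet, pointing to manifold +y; 1.571 = fully open, lever in line with the outlet, over the silencer (manifold -x). Grows counter-clockwise from above
- vent_pivot (a point): on the turning axis of the vent lever at the mid-height of its sleeve (103 mm above the foot, 23 mm above the header's top; the header's front face is 42 mm behind the axis)
- vent_tip (a point): outer end of the vent lever, 85 mm from its turning axis, centre of the sleeve's end. The sleeve runs from 32 to 85 mm out, 20 mm wide, 14 mm thick (7 mm above and below this point)
- outlet_a_lever (a joint): lever of a tool outlet, same valve and lever as the vent's: 0 = shut, pointing to manifold +y; 1.571 = open
- outlet_b_lever (a joint): lever of the other tool outlet, same: 0 = shut, 1.571 = open
- outlet_a_end (a point): mouth of the first tool outlet, which ends in a quick coupler: short and thick (collar 37 mm wide, open mouth), 41 mm shorter than the silencer. It may sit at any of the three outlet places
- outlet_b_end (a point): mouth of the second tool outlet, with the same quick coupler
- jack: grey hydraulic bottle jack, 162 mm tall, foot 110 mm wide, standing; origin: centre of its underside
- wrench: adjustable wrench, 210 mm long, 12 mm thick, lying flat; origin: on its underside near mid-length
- screwdriver: screwdriver with red handle, 190 mm long, lying; origin: on its underside near mid-length
- parts_bin: small open red bin 120 x 85 x 55 mm with bearings in it; origin: centre of its underside
- oil_bottle: amber oil bottle, 62 mm wide, 143 mm tall with its bent spout, standing; origin: centre of its underside
- socket: deep wrench socket, 28 mm wide, 62 mm tall, standing in front of the outlets, between two of them; origin: centre of its underside
- nut_a: large steel hexagon nut 30 mm across flats, 16 mm high, lying flat; origin: centre of its underside
- nut_b: another such nut; origin: centre of its underside

How it is judged:
By the outcome, as a careful person would: the job done as asked, in the order asked, and still so for the second after the job is handed in, with the robot touching nothing.
It also fails if it takes over 51 s, if anything falls off the work surface, if the arm or the gripper's body presses on something with over 40 N, if the wrist force passes 120 N, or if a joint passes its speed limit or range.

## Robot

A 7-joint arm with a two-finger parallel gripper is mounted at the origin on the work surface. World frame = base frame: x ahead of the robot, y to its left, z up, the work surface at z = 0. Lengths are in mm, angles in rad, forces in N, time in s.
With the tool pointing down it reaches from about 425 to 875 mm from the base axis. Payload 4.7 kg.
Tool frame: the origin (TCP) lies at the very end of the fingers, on their centre line; the grasp point (between the pads) lies 19 mm behind it; z points along the fingers, y is the direction in which the jaws open and shut (so a half turn about z gives the same grasp; the last joint's range is limited). The gripper opens to 87 mm and grips with 3 to 60 N. Pads are 19 mm wide; open, the fingers measure 117 mm over their backs; the gripper's body (75 mm by 190 mm) begins 51 mm behind the grasp point.
Start: joints at [1.162, 0.321, -0.07, 1.45, 0.023, 1.371, -0.057], TCP at [266.688, -592.793, 222.587] pointing down, gripper open.
Joint ranges: [-2.86, 2.86], [-0.3, 2.09], [-1.38, 1.24], [0.06, 2.45], [-1.56, 4.7], [0.09, 2.05], [-2.69, 2.69]. Speed limits (rad/s): [2.57, 2.57, 3.14, 3.14, 3.14, 3.14, 3.14].

## Interface

Orientations are given as a unit quaternion [w, x, y, z].
In Python, from station import r, eyes, finder gives the robot as it stands.
- The arm moves only by the tool jog_arm, never from a script. Its argument "rows" is a list of rows, each a list of 3 entries, a list of its own where there are three numbers: the turn, a rotation vector about the tool's x, y, z in rad, then the shift along the tool's x, y, z in mm, then the closure, from -1 (fully open) to 1 (shut). In form: [[[wx, wy, wz], [x, y, z], grip], ...]. A call has 1 to 12 rows; each row shifts and turns the commanded pose from where the row before left it, along the tool's axes as they then stand; what a row does not reach is not made up. A row lasts 1/10 s, in which the tool goes at most 50 mm and 8.59 degrees, less where a joint would pass 70% of its speed; a pose out of reach is approached as far as the arm can. A call is refused whole if a number of a shift passes 50 or a number of a turn 0.15, either way. A call with a gripper value outside its range is refused whole. The fingers move at their own pace and stop on an object; the grip force is fixed at half the most. Time passes only in rows, so rows that do not move let the fingers close. It gives the time, the measured TCP pose, the force and the opening at its end, in the units of the state.
- r.state(): the state, without advancing time (a new reading comes with each control period).
- eyes.snapshot(name): name is "scene" or "top" or "wrist"; returns the picture (480x640x3 uint8, red, green, blue); there is no depth.
- eyes.calibration(name): a dict with "mtx" (3x3 intrinsics, pixels), "world_from_camera" (4x4, takes a point from camera to world coordinates); the wrist camera has in their place "T_tool_cam" (4x4, takes a point from camera to tool coordinates, whose origin is the TCP and whose axes are the flange's). Camera axes: x right, y down, z forward; pixel columns grow to the right and rows downward; lengths in mm; the calibration is good to about 2 mm. A picture is of the moment at which its call begins: read the wrist's pose just before it. calibration takes no time and is no camera call.
- r.finish_job(): hands the job in, once; it reports no verdict.
Trained networks look in the newest picture that a camera, given by its name, has taken for a name from the list of things; names that differ only in an ending like _2 or _b are one class to them, and where a whole thing is asked for, a point or a joint stands for the part that bears it (a point fixed in the world has none). Each returns a list of dicts, best first, with "score" (0 to 1); they miss things now and then, are a little off and sometimes report something else, mostly with a low value. They report only what shows in the picture. A call takes as long as a camera call.
- finder.recognise(camera, target): "position" ([x, y, z] in mm, in world coordinates, good to about 4 mm: the middle of the surface that is visible of it).
- finder.outline_of(camera, target): "mask" (480x640 bool, what is visible of it).
The state is a dict: "t": time; "q": joint angles; "joint_velocities": joint speeds; "tau": joint torques, N m; "ee_pos": TCP position; "orientation": TCP orientation; "contact_force": force on the tool from outside, world axes, zero at the start; "wrist_torque": the same for the moment, N m; "width": finger opening in mm.
Only numpy, scipy, OpenCV 4.12 (cv2) and the standard library are available. Lean on these libraries where they do the work, as an engineer would, in place of code of your own. Each camera call takes 0.05 s, during which the arm holds its last target.

## Working session

There is one attempt and no reset: what is moved stays moved. The work goes in short steps, Python scripts to look and compute and a tool call to move; the robot and the scene stay as the last step left them, time stands still between calls to the robot, and variables do not carry over. Pictures are saved under pics/ and viewed, and the job is handed in when it is done.

Besides the shell and the picture viewer there is one more tool, called after "Call:" by a JSON object that holds its "method" and its "body", one argument or row to a line. jog_arm: Moves the arm, as the interface text tells. Its arguments: {"type":"object","properties":{"rows":{"type":"array","items":{"type":"array"}}},"required":["rows"]}

```bash
ls; mkdir -p pics; python3 - <<'E'
from station import r, eyes, finder
import cv2
s=r.state(); print({k:s[k] for k in s})
for n in ("scene","top"):
    im=eyes.snapshot(n); cv2.imwrite(f"pics/{n}0.png",im[:,:,::-1])
    c=eyes.calibration(n); print(n,c)
    for t in ("manifold","supply_lever","supply_tip","supply_pivot","vent","vent_tip","vent_pivot"):
        try:
            for d in finder.recognise(n,t)[:4]: print(t,round(d["score"],2),[round(v) for v in d["position"]])
        except Exception as e: print(t,e)
print(r.state()["t"])
E
```

```text
pics
{'t': 0.0, 'q': array([ 1.1621028 ,  0.32178683, -0.07010513,  1.45168547,  0.022616  ,
        1.37076196, -0.05689404]), 'joint_velocities': array([ 0.00213989,  0.00014734,  0.00169262, -0.0013081 , -0.00090931,
       -0.00095674, -0.00029272]), 'tau': array([ 4.92234194e-04, -4.91289997e+01, -4.03542425e-01, -3.12525916e+01,
       -6.38807681e-02,  4.39524197e-02,  1.84379073e-04]), 'ee_pos': array([ 266.43843356, -592.28477422,  221.47989132]), 'orientation': array([-8.93748742e-04,  9.77732148e-01,  2.09854681e-01, -2.46424232e-04]), 'contact_force': array([-0.1560255 , -0.56682071, -0.14947195]), 'wrist_torque': array([0.01637745, 0.00162   , 0.01407752]), 'width': 87.02925622418722}
scene {'mtx': array([[611.00570795,   0.        , 311.27264773],
       [  0.        , 611.00570795, 245.80237227],
       [  0.        ,   0.        ,   1.        ]]), 'world_from_camera': array([[-2.29900123e-02,  8.03149721e-01, -5.95333507e-01,
         1.23250416e+03],
       [ 9.99618127e-01,  9.33485996e-03, -2.60088550e-02,
         1.22788664e+02],
       [-1.53316498e-02, -5.95704
[... 489 characters left out ...]
 ,   0.        ,   1.        ]]), 'world_from_camera': array([[ 3.65177666e-04, -9.91503712e-01,  1.30077881e-01,
         4.57277155e+02],
       [-9.99980878e-01,  4.40938688e-04,  6.16832796e-03,
         9.93389798e+01],
       [-6.17327644e-03, -1.30077646e-01, -9.91484592e-01,
         1.22110090e+03],
       [ 0.00000000e+00,  0.00000000e+00,  0.00000000e+00,
         1.00000000e+00]])}
manifold 0.73 [726, -150, 91]
manifold 0.61 [628, -22, 77]
supply_lever 0.57 [599, -197, 113]
supply_tip 0.74 [512, 116, 66]
supply_pivot 0.59 [595, -197, 117]
vent 0.83 [566, -32, 78]
vent 0.48 [575, 248, 20]
vent_tip 0.78 [572, -11, 109]
vent_pivot 0.71 [573, -7, 110]
vent_pivot 0.34 [443, 3, 20]
0.8
```

View pics/scene0.png

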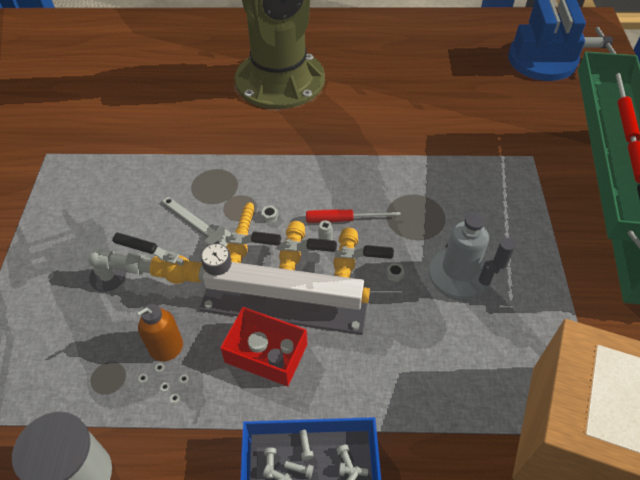

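View pics/top0.png

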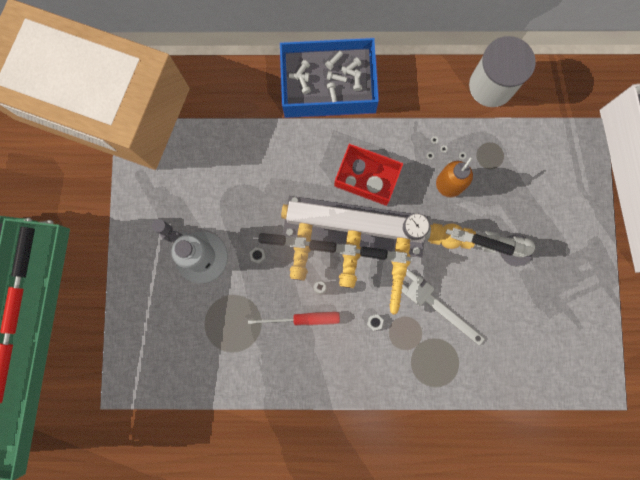

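```bash
cat > h.py <<'E'
import numpy as np, cv2
from station import r, eyes, finder
def pix2w(n,u,v,z):
    c=eyes.calibration(n); T=c["world_from_camera"]; d=T[:3,:3]@np.linalg.inv(c["mtx"])@[u,v,1]; o=T[:3,3]
    return o+d*(z-o[2])/d[2]
def w2pix(n,p):
    c=eyes.calibration(n); T=np.linalg.inv(c["world_from_camera"]); q=c["mtx"]@(T[:3,:3]@np.array(p)+T[:3,3]); return q[:2]/q[2]
E
python3 - <<'E'
from h import *
for n in ("scene","top"):
    eyes.snapshot(n)
    for t in ("supply_lever","vent_lever"):
        for d in finder.outline_of(n,t)[:4]:
            m=d["mask"]; ys,xs=np.nonzero(m); print(n,t,round(d["score"],2),xs.min(),xs.max(),ys.min(),ys.max(),m.sum(), xs.mean(),ys.mean())
im=cv2.imread("pics/top0.png"); cv2.imwrite("pics/t1.png",cv2.resize(im[190:320,270:550],None,fx=2.85,fy=2.85,interpolation=cv2.INTER_CUBIC))
im=cv2.imread("pics/scene0.png"); cv2.imwrite("pics/s1.png",cv2.resize(im[190:320,80:400],None,fx=2.5,fy=2.5,interpolation=cv2.INTER_CUBIC))
E
```

```text
scene supply_lever 0.98 113 183 232 264 817 147.3733170134639 247.60097919216645
scene vent_lever 0.81 226 280 231 244 559 253.8211091234347 237.9964221824687
scene vent_lever 0.68 113 182 232 263 764 146.3023560209424 247.09947643979058
top supply_lever 0.86 446 513 229 254 603 479.64510779436154 240.55555555555554
top supply_lever 0.5 152 227 220 282 2558 194.95973416731823 252.8467552775606
top vent_lever 0.7 360 411 247 263 512 384.142578125 254.591796875
top vent_lever 0.49 308 359 240 255 521 332.9404990403071 247.42802303262957
```

View pics/t1.png

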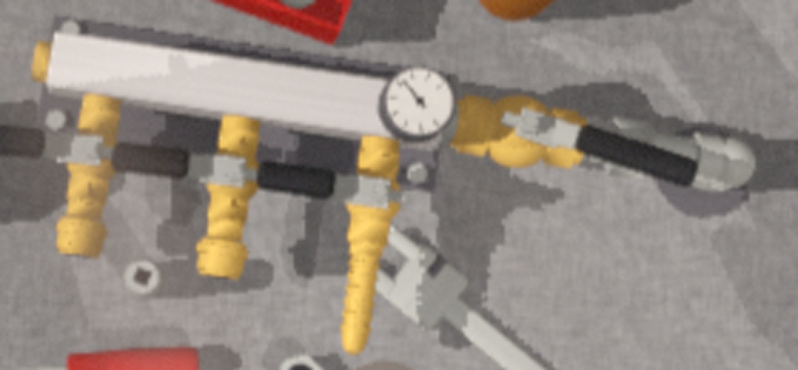

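View pics/s1.png

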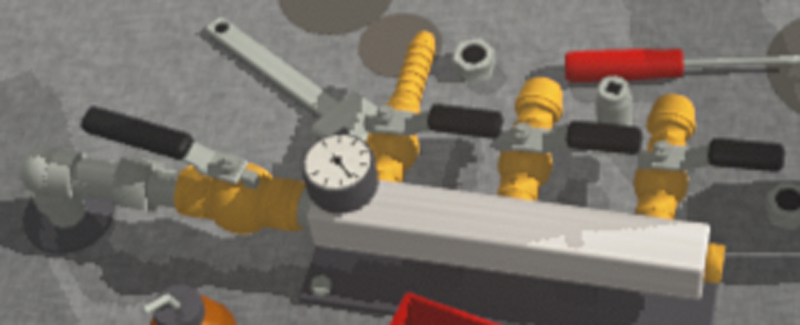

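```bash
python3 - <<'E'
from h import *
t=lambda x,y,z:pix2w("top",270+(x+.5)/2.85-.5,190+(y+.5)/2.85-.5,z).round(1)
s=lambda x,y,z:pix2w("scene",80+(x+.5)/2.5-.5,190+(y+.5)/2.5-.5,z).round(1)
print("sup tip",t(694,169,110),s(86,120,110)); print("sup sleeve in",t(580,138,110),s(187,142,110))
print("sup stem",t(530,122,110),s(228,168,110))
print("vent tip",t(332,183,106),s(431,118,106)); print("vent sl in",t(260,177,106),s(499,124,106)); print("vent stem",t(373,191,106),s(392,121,106))
print("b tip",t(187,162,106),s(570,136,106),"stem",t(230,172,106),s(520,136,106))
print("c tip",t(44,142,106),s(783,156,106),"stem",t(85,148,106),s(659,156,106))
print("silencer end",t(352,352,74),s(428,32,63))
print("hdr back edge top",t(58,35,83),t(380,75,83),"front",t(50,85,83),t(375,133,83))
print("hdr scene back top", s(318,237,83),s(700,283,83),"front",s(708,226,83))
for z,p in ((55,(745,165)),): print("elbow",t(*p,z))
for nm,h in(("wrench",10),("socket",62),("nut_a",16),("screwdriver",20),("jack",100)):
  for n in("top","scene"):
    d=finder.recognise(n,nm); print(nm,n,[(round(e["score"],2),np.round(e["position"]).tolist()) for e in d[:2]])
E
```

```text
sup tip [ 583.9 -258.9  110. ] [ 582.6 -255.8  110. ]
sup sleeve in [ 605.1 -182.3  110. ] [ 601.1 -180.3  110. ]
sup stem [ 616.2 -148.6  110. ] [ 623.2 -147.7  110. ]
vent tip [574.8 -13.5 106. ] [575.  -10.9 106. ]
vent sl in [578.9  35.6 106. ] [579.8  37.9 106. ]
vent stem [569.3 -41.3 106. ] [578.  -38.5 106. ]
b tip [589.2  85.4 106. ] [589.8  88.5 106. ] stem [582.4  56.  106. ] [590.2  53.2 106. ]
c tip [603.1 183.2 106. ] [605.4 237.2 106. ] stem [598.9 155.1 106. ] [606.5 151.  106. ]
silencer end [460.6 -28.9  74. ] [457.8 -26.7  63. ]
hdr back edge top [682.1 175.8  83. ] [653.4 -50.5  83. ] front [646.4 181.1  83. ] [612.3 -46.3  83. ]
hdr scene back top [661.7 -84.4  83. ] [695.2 178.5  83. ] front [649.2 185.1  83. ]
elbow [ 593. -313.   55.]
wrench top [(0.89, [487.0, -114.0, 13.0]), (0.31, [572.0, -13.0, 110.0])]
wrench scene [(0.92, [474.0, -131.0, 9.0])]
socket top [(0.68, [512.0, 118.0, 67.0])]
socket scene [(0.78, [520.0, 122.0, 61.0])]
nut_a top [(0.6, [443.0, 7.0, 18.0]), (0.51, [576.0, 247.0, 23.0])]
nut_a scene [(0.8, [586.0, 249.0, 18.0]), (0.71, [447.0, 7.0, 18.0])]
screwdriver top [(0.58, [449.0, 133.0, 25.0]), (0.58, [575.0, -2.0, 111.0])]
screwdriver scene [(0.59, [456.0, 140.0, 22.0])]
jack top [(0.67, [578.0, 363.0, 86.0]), (0.22, [630.0, -19.0, 80.0])]
jack scene [(0.84, [606.0, 364.0, 83.0])]
```

```bash
cat >> h.py <<'E'
from scipy.spatial.transform import Rotation as Ro
def cur():
    s=r.state(); w,x,y,z=s["orientation"]; R=Ro.from_quat([x,y,z,w]).as_matrix()
    return np.array(s["ee_pos"]),np.degrees(np.arctan2(R[1,0],R[0,0])),R,s
def plan(pts,grip=1,start=None):
    """pts: (x,y,z,headingdeg,nrows)"""
    p,h,R,s=cur()
    print("t",s["t"],"at",p.round(1),"head",round(h,1),"tilt z",R[:,2].round(3),"F",s["contact_force"].round(1),"w",round(s["width"],1),"q",s["q"].round(2))
    rows=[]
    for x,y,z,hd,n in pts:
        dp=(np.array([x,y,z])-p)/n; dh=((hd-h+180)%360-180)/n
        for i in range(n):
            a=np.radians(h); tx=np.array([np.cos(a),np.sin(a),0]); ty=np.array([np.sin(a),-np.cos(a),0])
            rows.append([[0,0,round(-np.radians(dh),3)],[round(dp@tx,1),round(dp@ty,1),round(-dp[2],1)],grip]); h+=dh
        p=np.array([x,y,z])
    for i in range(0,len(rows),12): print(str(rows[i:i+12]).replace(" ",""))
E
python3 - <<'E'
from h import *
plan([(623,-237,200,75.5,14),(623,-237,98,75.5,5)])
E
```

```text
t 1.6 at [ 266.7 -592.8  222.6] head 24.2 tilt z [ 0. -0. -1.] F [-0.2 -0.3  0.4] w 86.6 q [ 1.16  0.32 -0.07  1.45  0.02  1.37 -0.06]
[[[0,0,np.float64(-0.064)],[np.float64(33.6),np.float64(-12.7),np.float64(1.6)],1],[[0,0,np.float64(-0.064)],[np.float64(34.4),np.float64(-10.6),np.float64(1.6)],1],[[0,0,np.float64(-0.064)],[np.float64(35.0),np.float64(-8.3),np.float64(1.6)],1],[[0,0,np.float64(-0.064)],[np.float64(35.4),np.float64(-6.1),np.float64(1.6)],1],[[0,0,np.float64(-0.064)],[np.float64(35.8),np.float64(-3.8),np.float64(1.6)],1],[[0,0,np.float64(-0.064)],[np.float64(35.9),np.float64(-1.5),np.float64(1.6)],1],[[0,0,np.float64(-0.064)],[np.float64(36.0),np.float64(0.8),np.float64(1.6)],1],[[0,0,np.float64(-0.064)],[np.float64(35.8),np.float64(3.1),np.float64(1.6)],1],[[0,0,np.float64(-0.064)],[np.float64(35.6),np.float64(5.4),np.float64(1.6)],1],[[0,0,np.float64(-0.064)],[np.float64(35.2),np.float64(7.6),np.float64(1.6)],1],[[0,0,np.float64(-0.064)],[np.float64(34.6),np.float64(9.8),np.float64(1.6)],1],[[0,0,np.float64(-0.064)],[np.float64(33.9),np.float64(12.0),np.float64(1.6)],1]]
[[[0,0,np.float64(-0.064)],[np.float64(33.1),np.float64(14.2),np.float64(1.6)],1],[[0,0,np.float64(-0.064)],[np.float64(32.1),np.float64(16.3),np.float64(1.6)],1],[[0,0,np.float64(-0.0)],[np.float64(0.0),np.float64(0.0),np.float64(20.4)],1],[[0,0,np.float64(-0.0)],[np.float64(0.0),np.float64(0.0),np.float64(20.4)],1],[[0,0,np.float64(-0.0)],[np.float64(0.0),np.float64(0.0),np.float64(20.4)],1],[[0,0,np.float64(-0.0)],[np.float64(0.0),np.float64(0.0),np.float64(20.4)],1],[[0,0,np.float64(-0.0)],[np.float64(0.0),np.float64(0.0),np.float64(20.4)],1]]
```

Call:
{"method": "jog_arm", "body": {
  "rows": [
    [[0,0,-0.064],[33.6,-12.7,1.6],1],
    [[0,0,-0.064],[34.4,-10.6,1.6],1],
    [[0,0,-0.064],[35,-8.3,1.6],1],
    [[0,0,-0.064],[35.4,-6.1,1.6],1],
    [[0,0,-0.064],[35.8,-3.8,1.6],1],
    [[0,0,-0.064],[35.9,-1.5,1.6],1],
    [[0,0,-0.064],[36,0.8,1.6],1],
    [[0,0,-0.064],[35.8,3.1,1.6],1],
    [[0,0,-0.064],[35.6,5.4,1.6],1],
    [[0,0,-0.064],[35.2,7.6,1.6],1],
    [[0,0,-0.064],[34.6,9.8,1.6],1],
    [[0,0,-0.064],[33.9,12,1.6],1]
  ]
}}

```text
t: 2.8
ee_pos: [572.9, -286.7, 203.5]
orientation: [0.0, 0.827, 0.562, 0.0]
contact_force: [-0.3, -0.9, -0.3]
width: 2.4
```

Call:
{"method": "jog_arm", "body": {
  "rows": [
    [[0,0,-0.064],[33,14,1.6],1],
    [[0,0,-0.064],[32,16,1.6],1],
    [[0,0,0],[0,0,0],1],
    [[0,0,0],[0,0,0],1],
    [[0,0,0],[0,0,0],1]
  ]
}}

```text
t: 3.3
ee_pos: [621.6, -238.4, 200.0]
orientation: [0.0, 0.791, 0.612, -0.001]
contact_force: [-0.3, -0.6, -1.4]
width: 0.5
```

```bash
sed -i 's/print(str(rows\[i:i+12\])/print(str(eval(str(rows[i:i+12]),{"np":np}))/; s/round(-np.radians(dh),3)/float(round(-np.radians(dh),3))/; s/\[round(dp@tx,1),round(dp@ty,1),round(-dp\[2\],1)\]/[float(round(dp@tx,1)),float(round(dp@ty,1)),float(round(-dp[2],1))]/' h.py
python3 - <<'E'
from h import *
plan([(623,-237,98,75.5,5)])
im=eyes.snapshot("wrist"); cv2.imwrite("pics/w1.png",im[:,:,::-1])
im=eyes.snapshot("top"); cv2.imwrite("pics/top1.png",im[:,:,::-1])
E
```

```text
t 3.3 at [ 621.6 -238.4  200. ] head 75.4 tilt z [-0.001 -0.001 -1.   ] F [-0.3 -0.6 -1.4] w 0.5 q [ 0.65  0.4  -0.43  1.43  0.17  1.35 -0.04]
[[[0,0,-0.0],[0.3,0.2,20.4],1],[[0,0,-0.0],[0.3,0.2,20.4],1],[[0,0,-0.0],[0.3,0.2,20.4],1],[[0,0,-0.0],[0.3,0.2,20.4],1],[[0,0,-0.0],[0.3,0.2,20.4],1]]
```

View pics/w1.png

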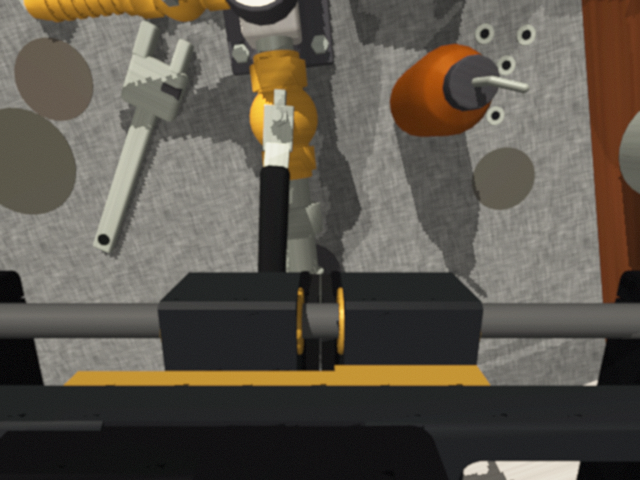

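View pics/top1.png

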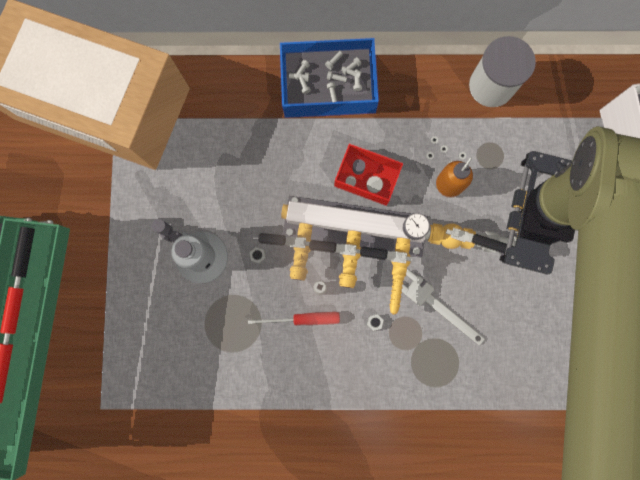

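```bash
python3 - <<'E'
from h import *
p,h,R,s=cur(); c=eyes.calibration("wrist"); T=np.eye(4); T[:3,:3]=R; T[:3,3]=p; W=T@c["T_tool_cam"]; print(c["T_tool_cam"].round(2))
def f(u,v,z):
    d=W[:3,:3]@np.linalg.inv(c["mtx"])@[u,v,1]; o=W[:3,3]; return (o+d*(z-o[2])/d[2]).round(1)
print("inner",f(275,168,110),"stem top",f(279,118,112),"visible outer",f(273,268,110),"left/right edge",f(260,260,115),f(286,260,115))
print("silencer end",f(28,8,63),"pipe L/R",f(287,235,63),f(321,225,63), "hdr corner",f(232,72,3),f(332,66,3))
Ti=np.linalg.inv(W)
for q in ([0,0,0],[0,15,0],[0,-15,0]):
    a=c["mtx"]@(np.linalg.inv(c["T_tool_cam"])@np.array(q+[1]))[:3]; print(q,(a[:2]/a[2]).round())
E
```

```text
[[  -0.     -0.97   -0.25   69.72]
 [   1.     -0.      0.      0.59]
 [  -0.     -0.25    0.97 -162.31]
 [   0.      0.      0.      1.  ]]
inner [ 606.2 -181.3  110. ] stem top [ 618.  -151.4  112. ] visible outer [ 584.8 -249.   110. ] left/right edge [ 578.7 -239.4  115. ] [ 596.4 -244.1  115. ]
silencer end [460.6 -29.8  63. ] pipe L/R [ 594.1 -238.5   63. ] [ 623.7 -237.4   63. ] hdr corner [578.7 -94.3   3. ] [ 666.7 -112.2    3. ]
[0, 0, 0] [318. 293.]
[0, 15, 0] [350. 293.]
[0, -15, 0] [286. 293.]
```

Call:
{"method": "jog_arm", "body": {
  "rows": [
    [[0,0,0],[0,0.4,25],1],
    [[0,0,0],[0,0.4,25],1],
    [[0,0,0],[0,0.2,25],1],
    [[0,0,0],[0,0,20],1],
    [[0,0,0],[0,0,7],1],
    [[0,0,0],[0,0,0],1]
  ]
}}

```text
t: 4.0
ee_pos: [622.2, -237.9, 97.3]
orientation: [-0.001, 0.791, 0.612, -0.001]
contact_force: [-1.0, 0.4, 1.0]
width: 0.4
```

```bash
cat >> h.py <<'E'
def arc(piv,rad,angs,off,side,z,n=1,lead=0):
    """lever angle degs; finger on side*normal; heading set to keep tool y along normal"""
    out=[]
    for a in angs:
        u=np.array([np.cos(np.radians(a)),np.sin(np.radians(a))]); nn=side*np.array([-u[1],u[0]])
        p=np.array(piv)+rad*u+off*nn; out.append((p[0],p[1],z))
    return out
E
python3 - <<'E'
from h import *
piv=(615.5,-149)
angs=np.linspace(253,182,14)   # lever angle
pts=[(x,y,98,a-180,1) for (x,y,_),a in zip(arc(piv,85,angs,25,1,98),angs)]
print([np.round(p,1).tolist() for p in pts])
plan(pts)
E
```

```text
[[614.6, -237.6, 98.0, 73.0, 1.0], [606.1, -237.1, 98.0, 67.5, 1.0], [597.8, -235.8, 98.0, 62.1, 1.0], [589.6, -233.7, 98.0, 56.6, 1.0], [581.7, -230.9, 98.0, 51.2, 1.0], [574.0, -227.3, 98.0, 45.7, 1.0], [566.8, -223.0, 98.0, 40.2, 1.0], [559.9, -218.0, 98.0, 34.8, 1.0], [553.6, -212.4, 98.0, 29.3, 1.0], [547.9, -206.2, 98.0, 23.8, 1.0], [542.7, -199.5, 98.0, 18.4, 1.0], [538.2, -192.4, 98.0, 12.9, 1.0], [534.5, -184.8, 98.0, 7.5, 1.0], [531.4, -177.0, 98.0, 2.0, 1.0]]
t 4.0 at [ 622.2 -237.9   97.3] head 75.5 tilt z [-0.002  0.    -1.   ] F [-1.   0.4  1. ] w 0.4 q [ 0.64  0.47 -0.42  1.54  0.2   1.18 -0.07]
[[[0,0,0.043],[-1.7,-7.5,-0.7],1],[[0,0,0.095],[-2.0,-8.2,-0.0],1],[[0,0,0.095],[-2.0,-8.2,-0.0],1],[[0,0,0.095],[-2.0,-8.2,-0.0],1],[[0,0,0.095],[-2.0,-8.2,-0.0],1],[[0,0,0.095],[-2.0,-8.2,-0.0],1],[[0,0,0.095],[-2.0,-8.2,-0.0],1],[[0,0,0.095],[-2.0,-8.2,-0.0],1],[[0,0,0.095],[-2.0,-8.2,-0.0],1],[[0,0,0.095],[-2.0,-8.2,-0.0],1],[[0,0,0.095],[-2.0,-8.2,-0.0],1],[[0,0,0.095],[-2.0,-8.2,-0.0],1]]
[[[0,0,0.095],[-2.0,-8.2,-0.0],1],[[0,0,0.095],[-2.0,-8.2,-0.0],1]]
```

Call:
{"method": "jog_arm", "body": {
  "rows": [
    [[0,0,0.043],[-1.7,-7.5,0],1],
    [[0,0,0.095],[-2,-8.2,0],1],
    [[0,0,0.095],[-2,-8.2,0],1],
    [[0,0,0.095],[-2,-8.2,0],1]
  ]
}}

```text
t: 4.4
ee_pos: [593.1, -234.6, 100.3]
orientation: [0.003, 0.881, 0.473, 0.002]
contact_force: [5.0, -1.8, -4.4]
width: 0.6
```

Call:
{"method": "jog_arm", "body": {
  "rows": [
    [[0,0,0.095],[-2,-8.2,2],1],
    [[0,0,0.095],[-2,-8.2,1],1],
    [[0,0,0.095],[-2,-8.2,0],1],
    [[0,0,0.095],[-2,-8.2,0],1]
  ]
}}

```text
t: 4.8
ee_pos: [564.2, -221.0, 99.3]
orientation: [0.004, 0.955, 0.298, 0.003]
contact_force: [2.6, -5.0, 3.5]
width: 0.6
```

```bash
python3 - <<'E'
from h import *
plan([]); im=eyes.snapshot("wrist"); cv2.imwrite("pics/w2.png",im[:,:,::-1])
im=eyes.snapshot("top"); cv2.imwrite("pics/top2.png",cv2.resize(im[190:320,350:590,::-1],None,fx=3,fy=3,interpolation=cv2.INTER_CUBIC))
plan([])
E
```

```text
t 4.8 at [ 564.2 -221.    99.3] head 34.7 tilt z [ 0.009 -0.006 -1.   ] F [ 2.6 -5.   3.5] w 0.6 q [ 0.59  0.33 -0.31  1.71  0.11  1.11 -0.72]
t 4.9 at [ 563.1 -219.8   98.9] head 34.9 tilt z [ 0.007 -0.005 -1.   ] F [ 1.3 -3.4  3.6] w 0.6 q [ 0.59  0.33 -0.32  1.71  0.11  1.11 -0.72]
```

View pics/w2.png

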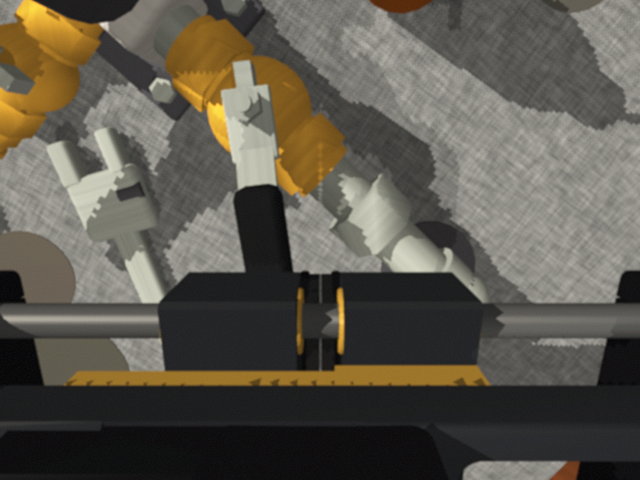

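View pics/top2.png

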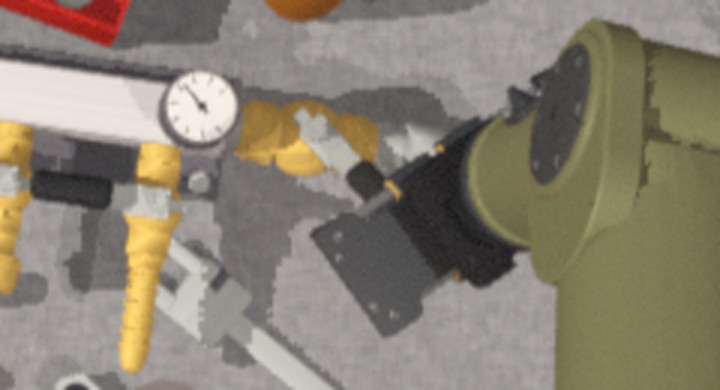

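```bash
python3 - <<'E'
from h import *
piv=(615.5,-149)
angs=np.r_[np.linspace(210,180,7),177,174]
plan([(x,y,97,a-180,1) for (x,y,_),a in zip(arc(piv,85,angs,25,1,98),angs)])
E
```

```text
t 4.9 at [ 563.1 -219.8   98.9] head 34.9 tilt z [ 0.007 -0.005 -1.   ] F [ 1.3 -3.4  3.6] w 0.6 q [ 0.59  0.33 -0.32  1.71  0.11  1.11 -0.72]
[[[0,0,0.086],[-3.3,-10.4,1.9],1],[[0,0,0.087],[-1.9,-7.5,-0.0],1],[[0,0,0.087],[-1.9,-7.5,-0.0],1],[[0,0,0.087],[-1.9,-7.5,-0.0],1],[[0,0,0.087],[-1.9,-7.5,-0.0],1],[[0,0,0.087],[-1.9,-7.5,-0.0],1],[[0,0,0.087],[-1.9,-7.5,-0.0],1],[[0,0,0.052],[-1.2,-4.5,-0.0],1],[[0,0,0.052],[-1.2,-4.5,-0.0],1]]
```

Call:
{"method": "jog_arm", "body": {
  "rows": [
    [[0,0,0.087],[-2.5,-8.5,1],1],
    [[0,0,0.087],[-1.9,-7.5,0],1],
    [[0,0,0.087],[-1.9,-7.5,0],1],
    [[0,0,0.087],[-1.9,-7.5,0],1],
    [[0,0,0.087],[-1.9,-7.5,0],1],
    [[0,0,0.087],[-1.9,-7.5,0],1]
  ]
}}

```text
t: 5.5
ee_pos: [534.4, -183.2, 97.0]
orientation: [0.002, 0.999, 0.043, 0.003]
contact_force: [1.9, -5.2, 4.5]
width: 0.5
```

Call:
{"method": "jog_arm", "body": {
  "rows": [
    [[0,0,0.06],[-1.5,-5,0],1],
    [[0,0,0.05],[-1,-4,0],1],
    [[0,0,0.02],[0,-2,0],1]
  ]
}}

```text
t: 5.8
ee_pos: [530.6, -171.5, 96.3]
orientation: [0.002, 1.0, -0.021, 0.002]
contact_force: [-0.1, -4.4, 3.6]
width: 0.2
```

```bash
python3 - <<'E'
from h import *
plan([]); 
p=cur()[0][:2]-(615.5,-149); print(np.hypot(*p), np.degrees(np.arctan2(p[1],p[0]))%360-np.degrees(np.arcsin(25/np.hypot(*p))))
E
```

```text
t 5.8 at [ 530.6 -171.5   96.3] head -2.4 tilt z [ 0.003 -0.003 -1.   ] F [-0.1 -4.4  3.6] w 0.2 q [ 0.49  0.23 -0.26  1.83  0.07  1.08 -1.4 ]
87.83695098363897 178.3297880339593
```

Call:
{"method": "jog_arm", "body": {
  "rows": [
    [[0,0,0.03],[-0.5,-3,0],1],
    [[0,0,0.03],[-0.5,-3,0],1],
    [[0,0,0.02],[0,-2,0],1]
  ]
}}

```text
t: 6.1
ee_pos: [529.1, -163.1, 95.3]
orientation: [0.001, 0.998, -0.061, 0.0]
contact_force: [-2.1, -5.2, 4.4]
width: 0.5
```

Call:
{"method": "jog_arm", "body": {
  "rows": [
    [[0,0,0],[0,-1.5,0],1],
    [[0,0,0],[0,-1.5,0],1]
  ]
}}

```text
t: 6.3
ee_pos: [529.1, -160.1, 95.1]
orientation: [0.001, 0.998, -0.06, -0.0]
contact_force: [-2.4, -5.8, 5.6]
width: 0.5
```

Call:
{"method": "jog_arm", "body": {
  "rows": [
    [[0,0,0],[0,-1.5,0],1],
    [[0,0,0],[0,-1.5,0],1]
  ]
}}

```text
t: 6.5
ee_pos: [529.1, -157.3, 95.1]
orientation: [0.001, 0.998, -0.06, -0.0]
contact_force: [-2.6, -5.7, 5.0]
width: 0.2
```

Call:
{"method": "jog_arm", "body": {
  "rows": [
    [[0,0,0],[0,-1.5,0],1],
    [[0,0,0],[0,-1.5,0],1]
  ]
}}

```text
t: 6.7
ee_pos: [529.2, -155.3, 94.9]
orientation: [0.002, 0.998, -0.061, -0.001]
contact_force: [-3.8, -9.6, 5.4]
width: 0.2
```

Call:
{"method": "jog_arm", "body": {
  "rows": [
    [[0,0,0],[0,-2,0],1],
    [[0,0,0],[0,-1,0],1],
    [[0,0,0],[0,0,0],1]
  ]
}}

```text
t: 7.0
ee_pos: [529.2, -155.3, 95.0]
orientation: [0.003, 0.998, -0.062, -0.0]
contact_force: [-3.3, -10.7, 5.0]
width: 0.2
```

```bash
python3 - <<'E'
from h import *
plan([]); im=eyes.snapshot("wrist"); cv2.imwrite("pics/w3.png",im[:,:,::-1])
im=eyes.snapshot("scene"); cv2.imwrite("pics/s3.png",cv2.resize(im[150:320,80:330,::-1],None,fx=3,fy=3,interpolation=cv2.INTER_CUBIC))
im=eyes.snapshot("top"); cv2.imwrite("pics/top3.png",cv2.resize(im[190:350,350:590,::-1],None,fx=3,fy=3,interpolation=cv2.INTER_CUBIC))
E
```

```text
t 7.0 at [ 529.2 -155.3   95. ] head -7.1 tilt z [-0.001 -0.007 -1.   ] F [ -3.3 -10.7   5. ] w 0.2 q [ 0.46  0.23 -0.26  1.84  0.07  1.08 -1.52]
```

View pics/w3.png

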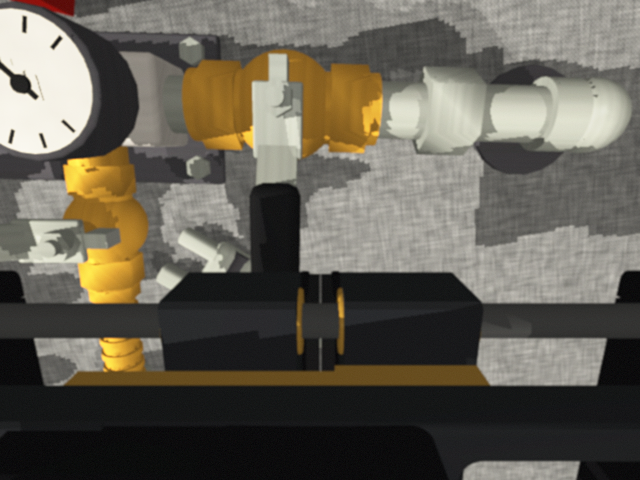

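View pics/top3.png

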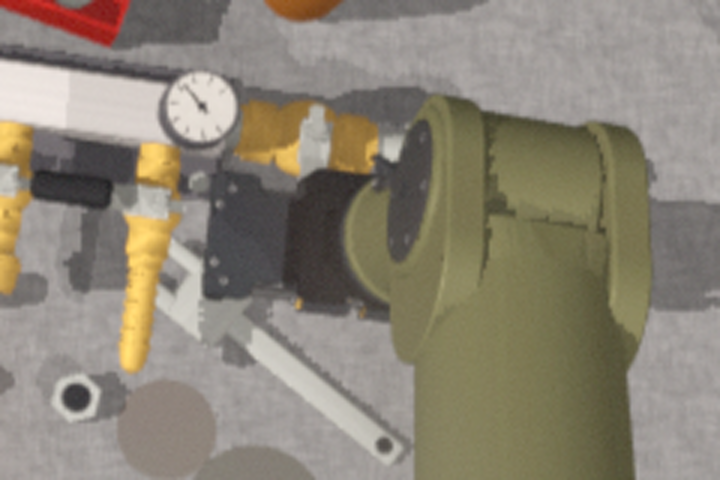

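Call:
{"method": "jog_arm", "body": {
  "rows": [
    [[0,0,0],[0,-3,0],1],
    [[0,0,0],[0,-2,0],1],
    [[0,0,0],[0,0,0],1]
  ]
}}

```text
t: 7.45
ee_pos: [529.2, -155.1, 95.1]
orientation: [0.006, 0.998, -0.063, -0.0]
contact_force: [-3.9, -20.2, 3.3]
width: 0.2
```

Call:
{"method": "jog_arm", "body": {
  "rows": [
    [[0,0,0],[0,10,0],1],
    [[0,0,0],[0,15,0],1],
    [[0,0,0],[0,0,-30],1],
    [[0,0,0],[0,0,-40],1],
    [[0,0,0],[0,0,-30],1]
  ]
}}

```text
t: 7.95
ee_pos: [528.4, -168.4, 195.7]
orientation: [-0.001, 0.998, -0.06, 0.0]
contact_force: [0.8, -0.3, 0.6]
width: 0.2
```

```bash
python3 - <<'E'
from h import *
plan([(590,20,200,82.7,12)])
E
```

```text
t 7.95 at [ 528.4 -168.4  195.7] head -6.8 tilt z [ 0.001  0.002 -1.   ] F [ 0.8 -0.3  0.6] w 0.2 q [ 0.49  0.15 -0.25  1.72  0.04  1.28 -1.46]
[[[0,0,-0.13],[3.2,-16.2,-0.4],1],[[0,0,-0.13],[5.3,-15.6,-0.4],1],[[0,0,-0.13],[7.3,-14.8,-0.4],1],[[0,0,-0.13],[9.2,-13.7,-0.4],1],[[0,0,-0.13],[10.9,-12.4,-0.4],1],[[0,0,-0.13],[12.4,-10.9,-0.4],1],[[0,0,-0.13],[13.7,-9.2,-0.4],1],[[0,0,-0.13],[14.8,-7.4,-0.4],1],[[0,0,-0.13],[15.6,-5.4,-0.4],1],[[0,0,-0.13],[16.2,-3.3,-0.4],1],[[0,0,-0.13],[16.5,-1.2,-0.4],1],[[0,0,-0.13],[16.5,1.0,-0.4],1]]
```

Call:
{"method": "jog_arm", "body": {
  "rows": [
    [[0,0,-0.13],[3.2,-16.2,-0.4],1],
    [[0,0,-0.13],[5.3,-15.6,-0.4],1],
    [[0,0,-0.13],[7.3,-14.8,-0.4],1],
    [[0,0,-0.13],[9.2,-13.7,-0.4],1],
    [[0,0,-0.13],[10.9,-12.4,-0.4],1],
    [[0,0,-0.13],[12.4,-10.9,-0.4],1],
    [[0,0,-0.13],[13.7,-9.2,-0.4],1],
    [[0,0,-0.13],[14.8,-7.4,-0.4],1],
    [[0,0,-0.13],[15.6,-5.4,-0.4],1],
    [[0,0,-0.13],[16.2,-3.3,-0.4],1],
    [[0,0,-0.13],[16.5,-1.2,-0.4],1],
    [[0,0,-0.13],[16.5,1,-0.4],1]
  ]
}}

```text
t: 9.15
ee_pos: [590.1, 20.6, 198.5]
orientation: [-0.001, 0.75, 0.662, 0.0]
contact_force: [-0.8, 1.0, -0.2]
width: 0.4
```

Call:
{"method": "jog_arm", "body": {
  "rows": [
    [[0,0,0],[0,0,0],1],
    [[0,0,0],[0,0,0],1],
    [[0,0,0],[0,0,0],1]
  ]
}}

```text
t: 9.45
ee_pos: [590.0, 17.7, 198.6]
orientation: [-0.0, 0.753, 0.658, -0.0]
contact_force: [0.2, 0.9, -0.3]
width: 0.4
```

```bash
python3 - <<'E'
from h import *
plan([]); im=eyes.snapshot("wrist"); cv2.imwrite("pics/w4.png",im[:,:,::-1])
im=eyes.snapshot("top"); cv2.imwrite("pics/top4.png",cv2.resize(im[190:350,270:530,::-1],None,fx=3,fy=3,interpolation=cv2.INTER_CUBIC))
E
```

```text
t 9.45 at [590.   17.7 198.6] head 82.3 tilt z [-0.001 -0.    -1.   ] F [ 0.2  0.9 -0.3] w 0.4 q [ 0.36  0.25 -0.51  1.62  0.12  1.31 -0.3 ]
```

View pics/w4.png

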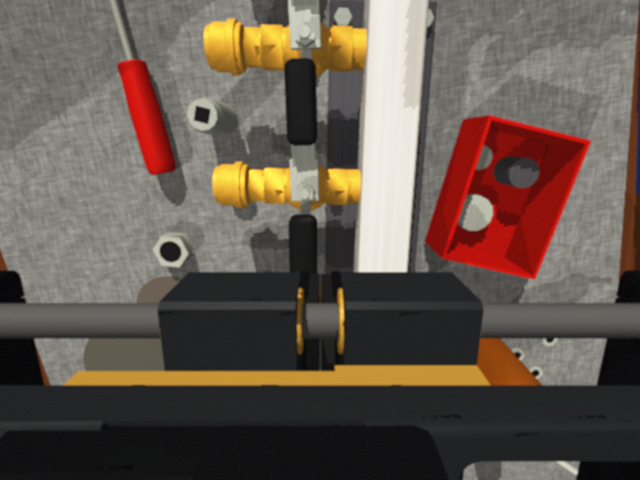

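View pics/top4.png

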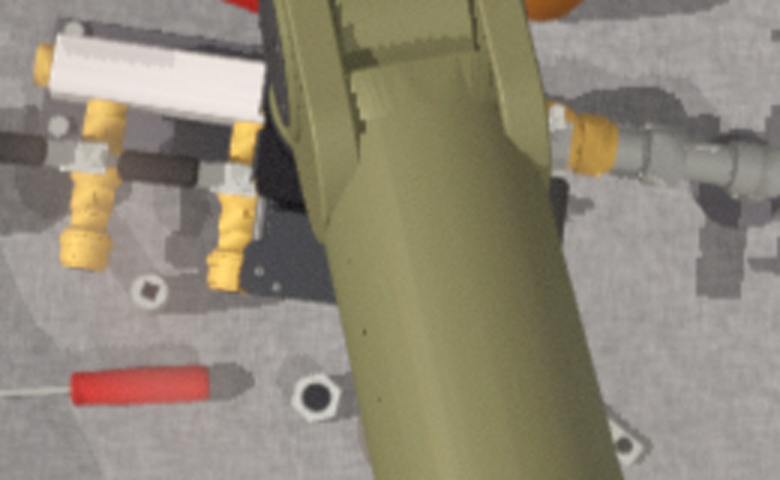

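```bash
python3 - <<'E'
from h import *
p,h,R,s=cur(); c=eyes.calibration("wrist"); T=np.eye(4); T[:3,:3]=R; T[:3,3]=p; W=T@c["T_tool_cam"]
def f(u,v,z):
    d=W[:3,:3]@np.linalg.inv(c["mtx"])@[u,v,1]; o=W[:3,3]; return (o+d*(z-o[2])/d[2]).round(1)
print("vent tip",f(303,215,106),"edges near",f(290,262,113),f(316,262,113))
print("b inner/tip",f(301,143,106),f(299,60,106),"b stem",f(306,187,112),"b back end",f(308,207,105))
print("hdr edges",f(355,268,83),f(366,20,83))
E
```

```text
vent tip [581.8  38.  106. ] edges near [568.3   7.3 113. ] [586.5   4.8 113. ]
b inner/tip [587.7  86.6 106. ] [593.9 137.  106. ] b stem [587.1  57.8 112. ] b back end [586.1  43.  105. ]
hdr edges [614.8 -14.2  83. ] [641.6 159.8  83. ]
```

```bash
python3 - <<'E'
from h import *
plan([(608,5,190,82.7,2),(608,5,95,82.7,5)])
E
```

```text
t 9.55 at [590.1  17.6 198.8] head 82.3 tilt z [-0. -0. -1.] F [-0.9 -0.4 -0.3] w 0.5 q [ 0.36  0.25 -0.51  1.62  0.12  1.31 -0.3 ]
[[[0,0,-0.004],[-5.1,9.7,4.4],1],[[0,0,-0.004],[-5.1,9.7,4.4],1],[[0,0,-0.0],[0.0,0.0,19.0],1],[[0,0,-0.0],[0.0,0.0,19.0],1],[[0,0,-0.0],[0.0,0.0,19.0],1],[[0,0,-0.0],[0.0,0.0,19.0],1],[[0,0,-0.0],[0.0,0.0,19.0],1]]
```

Call:
{"method": "jog_arm", "body": {
  "rows": [
    [[0,0,-0.004],[-5.1,9.7,4.4],1],
    [[0,0,-0.004],[-5.1,9.7,4.4],1],
    [[0,0,0],[0,0,20],1],
    [[0,0,0],[0,0,20],1],
    [[0,0,0],[0,0,10],1],
    [[0,0,0],[0,0,0],1]
  ]
}}

```text
t: 10.15
ee_pos: [607.4, 5.5, 138.0]
orientation: [-0.001, 0.75, 0.662, -0.001]
contact_force: [0.5, 0.5, 0.7]
width: 0.6
```

Call:
{"method": "jog_arm", "body": {
  "rows": [
    [[0,0,0],[0,0,15],1],
    [[0,0,0],[0,0,15],1],
    [[0,0,0],[0,0,12],1],
    [[0,0,0],[0,0,0],1]
  ]
}}

```text
t: 10.55
ee_pos: [606.6, 6.0, 95.6]
orientation: [-0.001, 0.75, 0.662, -0.002]
contact_force: [-0.2, 0.5, -0.9]
width: 0.6
```

```bash
python3 - <<'E'
from h import *
piv=(571,-45.5)
angs=np.linspace(84,164,14)
plan([(x,y,96,a,1) for (x,y,_),a in zip(arc(piv,55,angs,20,-1,96),angs)])
im=eyes.snapshot("wrist"); cv2.imwrite("pics/w5.png",im[:,:,::-1])
E
```

```text
t 10.55 at [606.6   6.   95.6] head 82.9 tilt z [-0.004 -0.    -1.   ] F [-0.2  0.5 -0.9] w 0.6 q [ 0.35  0.37 -0.49  1.69  0.19  1.13 -0.32]
[[[0,0,-0.019],[-0.2,-10.0,-0.4],1],[[0,0,-0.107],[1.8,-6.0,-0.0],1],[[0,0,-0.107],[1.8,-6.0,-0.0],1],[[0,0,-0.107],[1.8,-6.0,-0.0],1],[[0,0,-0.107],[1.8,-6.0,-0.0],1],[[0,0,-0.107],[1.8,-6.0,-0.0],1],[[0,0,-0.107],[1.8,-6.0,-0.0],1],[[0,0,-0.107],[1.8,-6.0,-0.0],1],[[0,0,-0.107],[1.8,-6.0,-0.0],1],[[0,0,-0.107],[1.8,-6.0,-0.0],1],[[0,0,-0.107],[1.8,-6.0,-0.0],1],[[0,0,-0.107],[1.8,-6.0,-0.0],1]]
[[[0,0,-0.107],[1.8,-6.0,-0.0],1],[[0,0,-0.107],[1.8,-6.0,-0.0],1]]
```

View pics/w5.png

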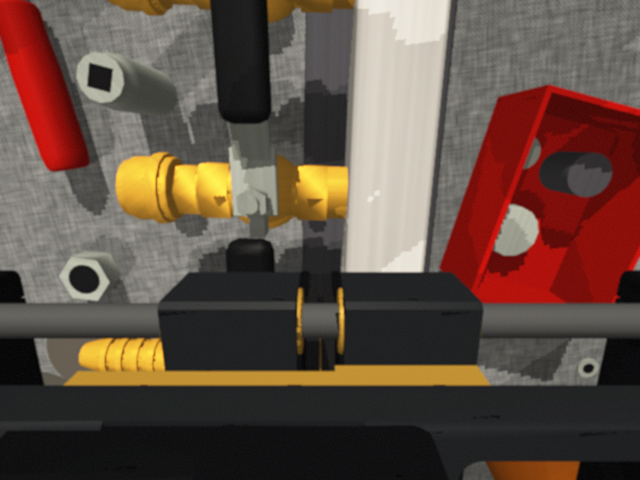

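Call:
{"method": "jog_arm", "body": {
  "rows": [
    [[0,0,-0.02],[0,-7,0],1],
    [[0,0,-0.05],[0.5,-6,0],1],
    [[0,0,-0.1],[1.5,-6,0],1],
    [[0,0,-0.1],[1.8,-6,0],1]
  ]
}}

```text
t: 11.0
ee_pos: [585.9, 12.4, 99.5]
orientation: [0.002, 0.652, 0.758, 0.003]
contact_force: [5.5, 1.3, -4.5]
width: 0.6
```

Call:
{"method": "jog_arm", "body": {
  "rows": [
    [[0,0,-0.107],[1.8,-6,0],1],
    [[0,0,-0.107],[1.8,-6,0],1],
    [[0,0,-0.107],[1.8,-6,0],1]
  ]
}}

```text
t: 11.3
ee_pos: [566.9, 14.9, 99.5]
orientation: [0.002, 0.521, 0.853, 0.003]
contact_force: [5.6, 4.2, -4.1]
width: 0.5
```

```bash
python3 - <<'E'
from h import *
p=cur()[0][:2]-(571,-45.5); print(np.hypot(*p), np.degrees(np.arctan2(p[1],p[0]))%360+np.degrees(np.arcsin(18/np.hypot(*p))))
plan([]); im=eyes.snapshot("wrist"); cv2.imwrite("pics/w6.png",im[:,:,::-1])
E
```

```text
60.53056618470635 111.21702611898452
t 11.3 at [566.9  14.9  99.5] head 117.1 tilt z [ 0.007  0.003 -1.   ] F [ 5.6  4.2 -4.1] w 0.5 q [ 0.45  0.29 -0.6   1.8   0.18  1.1   0.26]
```

View pics/w6.png

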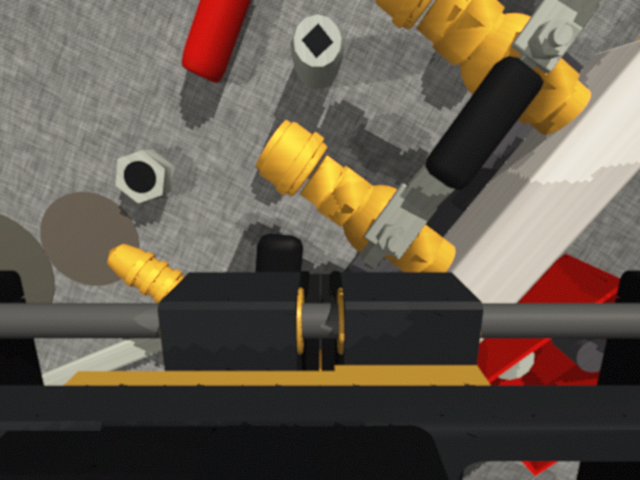

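Call:
{"method": "jog_arm", "body": {
  "rows": [
    [[0,0,-0.06],[1,-6,2],1],
    [[0,0,-0.09],[1.5,-6,1.5],1],
    [[0,0,-0.1],[1.8,-6,0],1],
    [[0,0,-0.1],[1.8,-6,0],1]
  ]
}}

```text
t: 11.75
ee_pos: [544.3, 7.6, 97.4]
orientation: [0.003, 0.365, 0.931, 0.003]
contact_force: [4.0, 5.4, 4.6]
width: 0.6
```

```bash
python3 - <<'E'
from h import *
p=cur()[0][:2]-(571,-45.5); print(np.hypot(*p), np.degrees(np.arctan2(p[1],p[0]))%360+np.degrees(np.arcsin(18/np.hypot(*p))))
piv=(571,-45.5)
angs=np.linspace(138,176,8)
plan([(x,y,97,a,1) for (x,y,_),a in zip(arc(piv,55,angs,18,-1,96),angs)])
E
```

```text
59.393228389972 134.3069341210397
t 11.75 at [544.3   7.6  97.4] head 137.2 tilt z [ 0.008  0.003 -1.   ] F [4.  5.4 4.6] w 0.6 q [ 0.52  0.25 -0.66  1.85  0.17  1.09  0.63]
[[[0,0,-0.015],[-0.4,-3.6,0.4],1],[[0,0,-0.095],[1.5,-5.3,-0.0],1],[[0,0,-0.095],[1.5,-5.3,-0.0],1],[[0,0,-0.095],[1.5,-5.3,-0.0],1],[[0,0,-0.095],[1.5,-5.3,-0.0],1],[[0,0,-0.095],[1.5,-5.3,-0.0],1],[[0,0,-0.095],[1.5,-5.3,-0.0],1],[[0,0,-0.095],[1.5,-5.3,-0.0],1]]
```

Call:
{"method": "jog_arm", "body": {
  "rows": [
    [[0,0,-0.02],[0,-4,0],1],
    [[0,0,-0.095],[1.5,-5.5,0],1],
    [[0,0,-0.095],[1.5,-5.5,0],1],
    [[0,0,-0.095],[1.5,-5.5,0],1],
    [[0,0,-0.095],[1.5,-5.5,0],1]
  ]
}}

```text
t: 12.25
ee_pos: [523.9, -9.3, 97.2]
orientation: [0.003, 0.173, 0.985, 0.003]
contact_force: [2.7, 7.6, 4.6]
width: 0.5
```

Call:
{"method": "jog_arm", "body": {
  "rows": [
    [[0,0,-0.09],[1.5,-4,0],1],
    [[0,0,-0.08],[1,-4,0],1],
    [[0,0,-0.05],[0.5,-3,0],1]
  ]
}}

```text
t: 12.55
ee_pos: [517.6, -18.7, 96.9]
orientation: [0.003, 0.064, 0.998, 0.003]
contact_force: [3.1, 12.9, 2.8]
width: 0.3
```

```bash
python3 - <<'E'
from h import *
p=cur()[0][:2]-(571,-45.5); print(np.hypot(*p), np.degrees(np.arctan2(p[1],p[0]))%360+np.degrees(np.arcsin(18/np.hypot(*p))))
plan([])
E
```

```text
59.79841297153835 170.85840384168125
t 12.55 at [517.6 -18.7  96.9] head 172.6 tilt z [ 0.005  0.005 -1.   ] F [ 3.1 12.9  2.8] w 0.3 q [ 0.66  0.2  -0.73  1.91  0.15  1.08  1.31]
```

Call:
{"method": "jog_arm", "body": {
  "rows": [
    [[0,0,0],[0,-2.5,0],1],
    [[0,0,0],[0,-2,0],1],
    [[0,0,0],[0,0,0],1]
  ]
}}

```text
t: 12.85
ee_pos: [517.5, -18.7, 97.0]
orientation: [0.003, 0.064, 0.998, 0.005]
contact_force: [2.8, 16.5, 3.7]
width: 0.8
```

Call:
{"method": "jog_arm", "body": {
  "rows": [
    [[0,0,0],[0,-2.5,0],1],
    [[0,0,0],[0,0,0],1]
  ]
}}

```text
t: 13.05
ee_pos: [517.5, -18.8, 97.0]
orientation: [0.003, 0.064, 0.998, 0.007]
contact_force: [4.1, 20.2, 2.0]
width: 0.5
```

```bash
python3 - <<'E'
from h import *
plan([]); im=eyes.snapshot("wrist"); cv2.imwrite("pics/w7.png",im[:,:,::-1])
E
```

```text
t 13.05 at [517.5 -18.8  97. ] head 172.7 tilt z [ 0.007  0.013 -1.   ] F [ 4.1 20.2  2. ] w 0.5 q [ 0.66  0.2  -0.73  1.91  0.14  1.07  1.32]
```

View pics/w7.png

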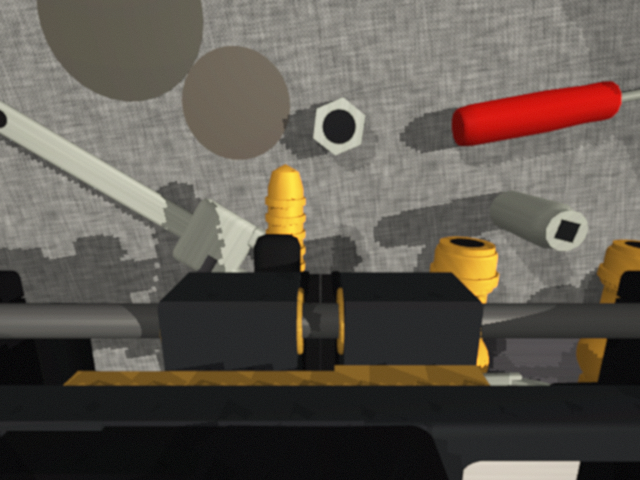

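Call:
{"method": "jog_arm", "body": {
  "rows": [
    [[0,0,0],[0,10,0],1],
    [[0,0,0],[0,13,0],1],
    [[0,0,0],[0,0,0],1],
    [[0,0,0],[0,0,-30],1],
    [[0,0,0],[0,0,-40],1],
    [[0,0,0],[0,0,-40],1],
    [[0,0,0],[0,0,-20],1],
    [[0,0,0],[30,0,0],1],
    [[0,0,0],[40,0,0],1],
    [[0,0,0],[0,0,0],1]
  ]
}}

```text
t: 14.1
ee_pos: [444.4, 1.4, 224.6]
orientation: [-0.001, 0.067, 0.998, -0.002]
contact_force: [0.1, 0.3, 0.9]
width: 0.4
```

```bash
python3 - <<'E'
from h import *
# toward left/away at height
plan([(380,330,240,172.7,10)])
E
```

```text
t 14.1 at [444.4   1.4 224.6] head 172.3 tilt z [-0.002 -0.005 -1.   ] F [0.1 0.3 0.9] w 0.4 q [ 0.73 -0.12 -0.73  1.9  -0.08  1.33  1.46]
[[[0,0,-0.001],[10.8,31.7,-1.5],1],[[0,0,-0.001],[10.8,31.7,-1.5],1],[[0,0,-0.001],[10.8,31.7,-1.5],1],[[0,0,-0.001],[10.7,31.7,-1.5],1],[[0,0,-0.001],[10.7,31.7,-1.5],1],[[0,0,-0.001],[10.7,31.7,-1.5],1],[[0,0,-0.001],[10.7,31.7,-1.5],1],[[0,0,-0.001],[10.6,31.8,-1.5],1],[[0,0,-0.001],[10.6,31.8,-1.5],1],[[0,0,-0.001],[10.6,31.8,-1.5],1]]
```

Call:
{"method": "jog_arm", "body": {
  "rows": [
    [[0,0,0],[10,30,-2],1],
    [[0,0,0],[10,32,-2],1],
    [[0,0,0],[10,32,-2],1],
    [[0,0,0],[10,32,-2],1],
    [[0,0,0],[10,32,-2],1],
    [[0,0,0],[10,32,-2],1],
    [[0,0,0],[10,32,-2],1],
    [[0,0,0],[10,32,-2],1],
    [[0,0,0],[0,0,0],1],
    [[0,0,0],[0,0,0],1]
  ]
}}

```text
t: 15.1
ee_pos: [403.3, 264.2, 240.6]
orientation: [-0.0, 0.066, 0.998, -0.0]
contact_force: [0.2, 0.0, -1.0]
width: 0.5
```

```bash
python3 - <<'E'
from h import *
plan([])
im=eyes.snapshot("scene"); cv2.imwrite("pics/s8.png",cv2.resize(im[150:350,60:420,::-1],None,fx=2.2,fy=2.2,interpolation=cv2.INTER_CUBIC))
im=eyes.snapshot("top"); cv2.imwrite("pics/top8f.png",im[:,:,::-1]); cv2.imwrite("pics/top8.png",cv2.resize(im[190:350,270:550,::-1],None,fx=2.85,fy=2.85,interpolation=cv2.INTER_CUBIC))
E
```

```text
t 15.1 at [403.3 264.2 240.6] head 172.4 tilt z [-0. -0. -1.] F [ 0.2  0.  -1. ] w 0.5 q [ 0.52 -0.03 -1.12  1.79 -0.02  1.36  0.84]
```

View pics/s8.png

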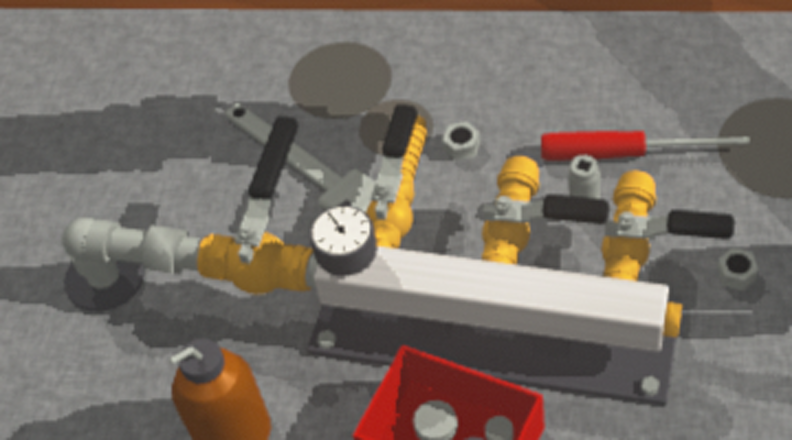

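View pics/top8.png

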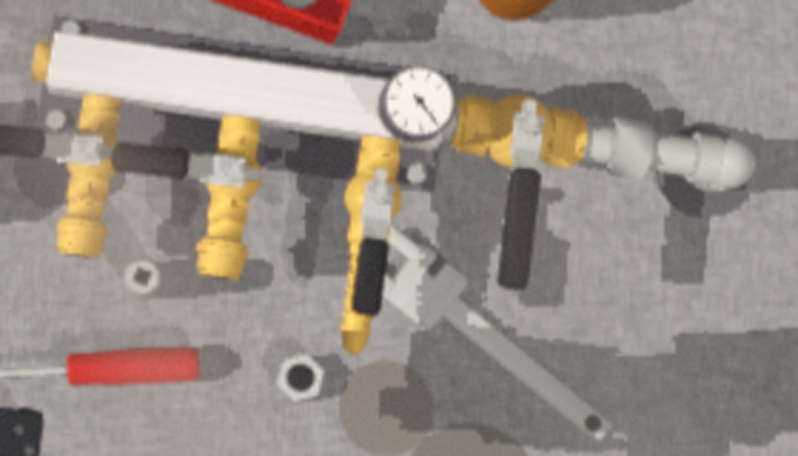

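```bash
python3 - <<'E'
from h import *
t=lambda x,y,z:pix2w("top",270+(x+.5)/2.85-.5,190+(y+.5)/2.85-.5,z)
for a,b,z in(((525,170),(513,287),110),((374,240),(366,313),106)):
    d=t(*b,z)-t(*a,z); print(np.degrees(np.arctan2(d[1],d[0])), "want ~172.5")
E
```

```text
172.56090168086482 want ~172.5
172.80284868691237 want ~172.5
```

Both levers read as fully turned, and nothing else looks moved, so I'm handing the job in.

```bash
python3 -c "
from station import r
print(r.finish_job())"
```

```text
the job is handed in; nothing more can be done
None
```

The manifold is out of service. The supply valve was pushed fully shut first, and only then was the vent outlet (the one next to the supply, with the silencer) pushed fully open. Both levers were pushed from the side with the closed fingertips. The job was handed in at about 15 s of the 51 s allowed.

- **Supply lever:** it met its hard stop. The position held while the force rose to about 20 N, and the last overhead picture puts it at 172.6° in the world frame, against about 172.5° for fully shut.
- **Vent lever:** it also met its hard stop at about 20 N. It now lies over the silencer at 172.8°, against about 172.5° for fully open.
- **Everything else:** the two tool-outlet levers still point the shut way. The wrench, nuts, socket, screwdriver, bin and bottle look unmoved in the cropped last pictures. The jack is outside those crops, so I did not check it at the end; the arm passed only well above its height.
- **Robot:** it stands clear of everything, with a contact force of about 1 N or less.
- **Small deviation:** while pushing, the fingertip rode up about 3–4 mm on each lever and I lowered it again. Vertical force stayed at 6 N or less in the readings, and no check failed.

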